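# Scrape the chips off a carved panel

### The job

With the scraper block, not the fingers, clear all five stone chips off the carved panel into the steel tray: set the scraper down behind the chips at the field's walled end, press its edge on the stone and wipe without haste to the open edge, keeping a steady pressure of 11 to 14 N until there (40 N would bruise the stone). It is narrower than the field, so wipe as many times as it takes; then stand it upright on the middle of its cork mat and let go, leaving the mallet, chisel and brush where they are.

Things in the scene. Friction and masses are not known exactly. Their poses are not given: they have to be found in the camera images.
- slab: A pale limestone relief panel, 185 x 200 mm, with a sunk flat field 160 x 150 mm, walled on three sides by a border 25 mm wide and 12 mm high. Origin: on the field's floor, midway across, 75 mm from the end border's inner face (x = -75) and 85 mm from the open edge (x = +85). x points to the open edge, y across (side borders' inner faces at y = +-75), z up. Floor about 65 mm above the bench.
- open_edge (a point): Middle of the field's open, unwalled edge, on its floor; x points off the panel. The panel lies on a rubber cushion: it gives straight down under the hand, by anything from 1 to 9 mm at 12 N: this differs each time and does not show. It bottoms out at 12 mm and springs back, but cannot shift sideways.
- walled_end (a point): On the field's floor, at the middle of the foot of the end border's inner face; x points to the open edge. At the start the 40 mm of floor next to this border are free of chips.
- tray_in (a point): A shallow grey steel tray fixed on the bench under the panel's open edge, 120 x 230 mm outside, 26 mm high, 3 mm sheet; it reaches 10 mm in under that edge. Origin: centre of its inner floor; its axes are parallel to the panel's (x away from the panel).
- scraper_grip (a point): A wooden scraper block that stands upright: foot 24 mm thick (x) by 90 mm wide (y) by 32 mm high with a steel wiping edge underneath, and above it a grip 24 mm thick (x) by 46 mm wide (y) by 50 mm high; 82 mm tall in all, about 0.26 kg. This point: in the grip, on the block's centre line, 55 mm above the wiping underside. z up. Its pressure on a surface tends to slacken once it starts to slide.
- rest: A flat cork mat on the bench, 130 x 130 x 6 mm, fixed, on which the scraper stands. Origin: centre of its underside, on the bench (top 6 mm higher).
- chip1: A loose limestone chip, angular and flat, about 28 x 18 x 9 mm, about 12 g, lying on the panel's field. Origin: centre of its underside.
- chip2: A loose limestone chip, angular and flat, about 24 x 21 x 10 mm, about 12 g, lying on the panel's field. Origin: centre of its underside.
- chip3: A loose limestone chip, angular and flat, about 30 x 14 x 9 mm, about 12 g, lying on the panel's field. Origin: centre of its underside.
- chip4: A loose limestone chip, angular and flat, about 26 x 19 x 8 mm, about 12 g, lying on the panel's field. Origin: centre of its underside.
- chip5: A loose limestone chip, angular and flat, about 22 x 18 x 10 mm, about 12 g, lying on the panel's field. Origin: centre of its underside.
- mallet: Bystander: a round wooden carving mallet standing on its head, 92 mm across, 212 mm tall. Origin: centre of its underside. To be left alone.
- chisel: Bystander: a steel chisel lying on the bench, 190 mm long (x), 24 mm wide. Origin: at its middle, on the bench. To be left alone.
- brush: Bystander: a bench brush lying on the bench beside the panel, about 200 mm long (x). Origin: near its middle, on the bench. To be left alone.

How it is judged:
On the way, in this order (a step that is already met when the one before it is completed fails the run):
1. the scraper's edge is held pressed on the panel with more than 3 N at the walled end, behind the chips (contact force between scraper and slab above 3 N and x of scraper_grip in the frame of slab between -0.075 and -0.035 m and y of scraper_grip in the frame of slab between -0.045 and 0.045 m and z of scraper_grip in the frame of slab below 0.06 m), for 0.2 s.
2. the scraper is wiped through the middle of the field, pressed on it with a steady 9 to 16 N (contact force between scraper and slab between 9 and 16 N and x of scraper_grip in the frame of slab between -0.03 and 0.05 m and z of scraper_grip in the frame of slab below 0.06 m), for 0.4 s.
3. the scraper, still pressed on the panel with more than 1 N, has been wiped to the open edge (contact force between scraper and slab above 1 N and x of scraper_grip in the frame of slab between 0.05 and 0.1 m and z of scraper_grip in the frame of slab below 0.06 m), for 0.05 s.
At the end, for the whole second after the job is handed in: All five chips lie at rest inside the tray (below its 26 mm rim), and the scraper stands released and upright (within 0.1 rad) on the cork mat, its centre within 50 mm of the mat's centre (x of chip1 in the frame of tray_in between -0.06 and 0.06 m and y of chip1 in the frame of tray_in between -0.115 and 0.115 m and z of each of chip1, chip2, chip3, chip4, chip5 in the frame of tray_in below 0.023 m and linear speed of each of chip1, chip2, chip3, chip4, chip5, scraper below 0.03 m/s and x of chip2 in the frame of tray_in between -0.06 and 0.06 m and y of chip2 in the frame of tray_in between -0.115 and 0.115 m and x of chip3 in the frame of tray_in between -0.06 and 0.06 m and y of chip3 in the frame of tray_in between -0.115 and 0.115 m and x of chip4 in the frame of tray_in between -0.06 and 0.06 m and y of chip4 in the frame of tray_in between -0.115 and 0.115 m and x of chip5 in the frame of tray_in between -0.06 and 0.06 m and y of chip5 in the frame of tray_in between -0.115 and 0.115 m and horizontal distance between scraper_grip and rest below 0.05 m and angle between scraper_grip's own z axis and vertical below 0.1 rad and height (world z) of scraper_grip below 0.066 m); the robot touches nothing.
It fails at once if a finger pushes a chip (more than 0.5 N) (contact force between the fingers and chip1 above 0.5 N or contact force between the fingers and chip2 above 0.5 N or contact force between the fingers and chip3 above 0.5 N or contact force between the fingers and chip4 above 0.5 N or contact force between the fingers and chip5 above 0.5 N).
It fails at once if the scraper is pressed on the panel with more than 40 N (contact force between scraper and slab above 40 N).
It fails at once if a bystander is moved more than 25 mm (distance of any of mallet, chisel, brush from where it was at the start of the episode above 0.025 m).
It also fails if it takes over 72 s, if anything falls off the work surface, if the arm or the gripper's body presses on something with over 40 N, if the wrist force passes 120 N, or if a joint passes its speed limit or range.

### The arm

A 6-joint arm with a two-finger parallel gripper is mounted at the origin on the work surface. World frame = base frame: x ahead of the robot, y to its left, z up, the work surface at z = 0. Lengths are in m, angles in rad, forces in N, time in s.
With the tool pointing down it reaches from about 0.375 to 0.925 m from the base axis. Payload 5.7 kg.
Tool frame: the origin (TCP) lies between the finger pads; the fingertips stand 22 mm ahead of it and the grasp point (between the pads) lies 3 mm ahead of it; z points along the fingers, y is the line along which they close (so a half turn about z gives the same grasp; the last joint's range is limited). The gripper opens to 88 mm and grips with 3 to 60 N. Pads are 20 mm wide; open, the fingers measure 115 mm over their backs; the gripper's body (75 mm by 178 mm) begins 61 mm behind the grasp point.
Start: joints at [1.218, 0.359, 1.51, -0, 1.272, -0.115], TCP at [0.141, 0.583, 0.245] pointing down, gripper open.
Joint ranges: [-2.97, 2.97], [-1.01, 2.36], [0.21, 2.38], [-0.96, 4.11], [0.2, 2.71], [-2.98, 2.98]. Speed limits (rad/s): [2.39, 2.39, 3.14, 3.14, 3.14, 3.14].

### API

Orientations are given as a 3x3 rotation matrix whose columns are the frame's x, y, z axes.
In Python, from rig import * gives the robot as it stands.
- The arm moves only by the tool move_arm, never from a script. Its argument "commands" is a list of rows, each a list of 4 numbers: the shift along the tool's x, y, z in cm, then the turn about the tool's z in degrees. In form: [[tx, ty, tz, yaw], ...]. A call has 1 to 10 rows; each row is the pose to reach, as a shift and turn from the pose commanded when the call began, along the tool's axes at that moment; what a row does not reach only later rows make up. A row lasts 1/8 s, in which the tool goes at most 62.5 mm and 10.7 degrees, less where a joint would pass 70% of its speed; a pose out of reach is approached as far as the arm can. A call with a gripper value outside its range is refused whole. "grip" is the finger opening in cm, from 0 to 8.78, set as the call begins (left out, the last holds). The fingers move at their own pace and stop on an object; "force" is the grip in N (left out, the last holds). Time passes only in rows, so rows that repeat a pose let the fingers close. It gives the time, the measured TCP pose, the force, the opening and the grip force at its end, in the units of the state.
- get_state(): the state, without advancing time (a new reading comes with each control period).
- get_image(name): name is "side" or "top"; returns the picture (480x640x3 uint8, blue, green, red); there is no depth.
- camera_model(name): a dict with "fx", "fy", "cx", "cy" (pixels), "k1" (the pictures are not rectified: a ray, as slopes to the right and down, at radius r is drawn at 1 + k1 r^2 times it, then the intrinsics apply), "R" (3x3) and "t" (3): a world point X has camera coordinates R X + t. Camera axes: x right, y down, z forward; pixel columns grow to the right and rows downward; lengths in m; the calibration is good to about 2 mm. A picture is of the moment at which its call begins. camera_model takes no time and is no camera call.
- job_done(): hands the job in; it is judged then, once.
The state is a dict: "t": time; "q": joint angles; "joint_vel": joint speeds; "joint_torque": joint torques, N m; "eef_pos": TCP position; "tool_rot": TCP orientation; "force": force on the tool from outside, world axes, zero at the start; "torque": the same for the moment, N m; "width": finger opening in m; "grip_force": force on a finger pad.
Only numpy, scipy, OpenCV 4.12 (cv2) and the standard library are available. Lean on these libraries where they do the work, as an engineer would, in place of code of your own. Each camera call takes 0.05 s, during which the arm holds its last target. There are 200 camera calls.

## Working session

There is one attempt and no reset: what is moved stays moved. The work goes in short steps, Python scripts to look and compute and a tool call to move; the robot and the scene stay as the last step left them, time stands still between calls to the robot, and variables do not carry over. Pictures are saved under pics/ and viewed, at most 12 in all, crops included, and the job is handed in when it is done.

Besides the shell and the picture viewer there is one more tool, called after "Emit:" as name(argument=value, ...) on one line, values as JSON. move_arm: Moves the arm, as the interface text tells. Its arguments: {"type":"object","properties":{"commands":{"type":"array"},"grip":{"type":"number"},"force":{"type":"number"}},"required":["commands"]}

```bash
mkdir -p pics
python3 - <<'E'
from rig import *
import cv2,numpy as np
for n in ("top","side"):
    cv2.imwrite(f"pics/{n}0.png",get_image(n)); c=camera_model(n); print(n,c)
s=get_state(); print(s)
E
```

```text
top {'fx': 544.8778044309125, 'fy': 544.8778044309125, 'cx': 312.9778334180909, 'cy': 236.9705311909721, 'k1': 0.022438129065645688, 'R': array([[-0.01669928, -0.9997683 ,  0.0135826 ],
       [-0.99363136,  0.01507971, -0.11166616],
       [ 0.11143547, -0.01536084, -0.99365295]]), 't': array([0.06324869, 0.51933412, 1.10214633])}
side {'fx': 448.5131873395368, 'fy': 448.5131873395368, 'cx': 327.0132506661583, 'cy': 237.3384643571565, 'k1': -0.09475010445288774, 'R': array([[-0.99847252, -0.05519563, -0.00246391],
       [-0.03531837,  0.67192224, -0.7397791 ],
       [ 0.04248813, -0.73856208, -0.67284531]]), 't': array([0.51033134, 0.02703812, 1.09374756])}
{'t': 0.1, 'q': array([ 1.21790743e+00,  3.59431249e-01,  1.51130439e+00, -9.08060368e-06,
        1.27247602e+00, -1.15092161e-01]), 'joint_vel': array([ 0.00049909, -0.00070277, -0.001243  , -0.00017444,  0.00145894,
       -0.00036235]), 'joint_torque': array([ 3.65839296e-04, -5.16353309e+01, -2.71409279e+01,  6.74315239e-02,
        2.76230351e-02, -3.07114897e-05]), 'eef_pos': array([0.14114515, 0.58257674, 0.24390218]), 'tool_rot': array([[-9.71859921e-01,  2.35558890e-01, -5.51399312e-04],
       [ 2.35559469e-01,  9.71858745e-01, -1.52223731e-03],
       [ 1.77305712e-04, -1.60928876e-03, -9.99998689e-01]]), 'force': array([ 0.55010959,  0.07814955, -0.24623169]), 'torque': array([0.0518741 , 0.00416299, 0.03384938]), 'grip_force': 0.0, 'width': 0.08790188919176564}
```

View pics/top0.png

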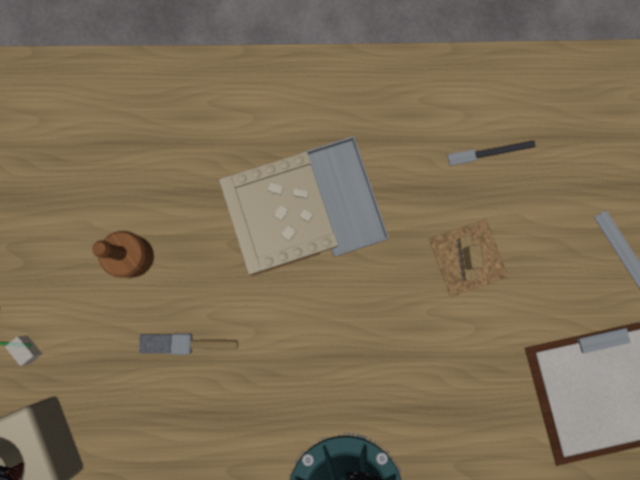

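View pics/side0.png

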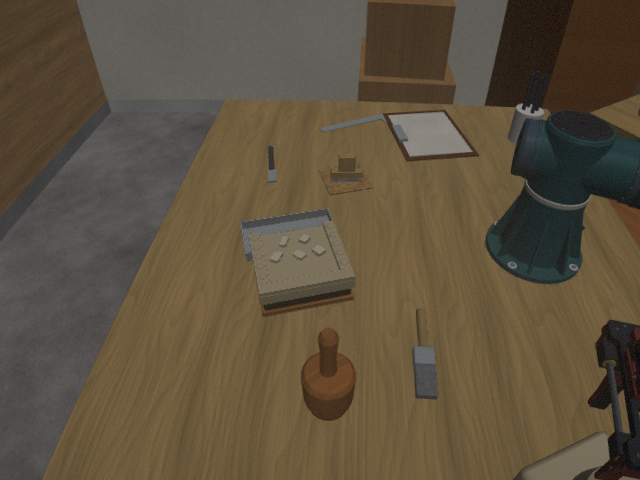

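The top view shows the panel at about (280,213), with its open edge to the right and the tray beyond it. The scraper stands on the mat at about (466,258), the mallet is at (122,253), the brush at (190,344) and the chisel at (490,153). I'll enlarge the panel and the mat.

```bash
cat > h.py <<'E'
from rig import *
import cv2,numpy as np
def ray(n,uv):
    c=camera_model(n); K=np.array([[c['fx'],0,c['cx']],[0,c['fy'],c['cy']],[0,0,1]])
    p=cv2.undistortPoints(np.array(uv,float).reshape(-1,1,2),K,np.array([c['k1'],0,0,0,0.])).reshape(-1,2)
    d=np.c_[p,np.ones(len(p))]@c['R']; o=-c['R'].T@c['t']
    return o,d
def onz(n,uv,z):
    o,d=ray(n,uv); return o+d*((z-o[2])/d[:,2])[:,None]
def proj(n,X):
    c=camera_model(n); K=np.array([[c['fx'],0,c['cx']],[0,c['fy'],c['cy']],[0,0,1]])
    return cv2.projectPoints(np.array(X,float).reshape(-1,1,3),cv2.Rodrigues(c['R'])[0],c['t'],K,np.array([c['k1'],0,0,0,0.]))[0].reshape(-1,2)
E
python3 - <<'E'
import cv2,numpy as np
t=cv2.imread('pics/top0.png')
a=cv2.resize(t[125:285,210:400],None,fx=3,fy=3,interpolation=cv2.INTER_CUBIC)
b=cv2.resize(t[210:305,420:515],None,fx=4,fy=4,interpolation=cv2.INTER_CUBIC)
cv2.imwrite('pics/a.png',a);cv2.imwrite('pics/b.png',b)
E
```

```text
(no output)
```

View pics/a.png

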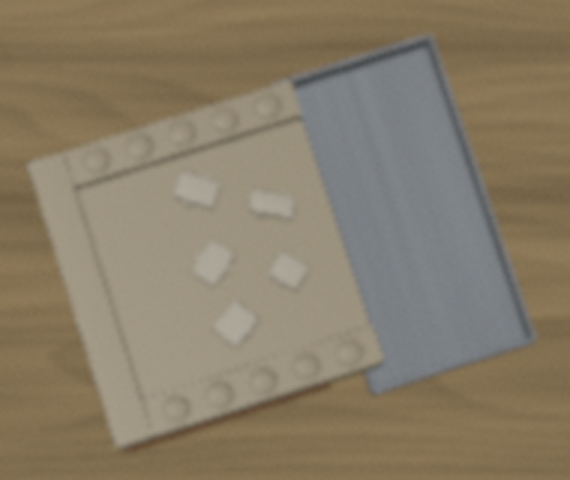

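View pics/b.png

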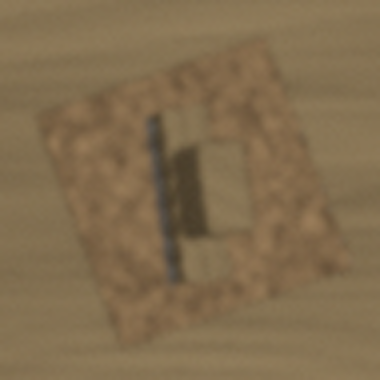

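The crops give the panel's outer corners at (29,162), (119,446), (292,80) and (383,360) in crop a. The mat's corners and the scraper's grip top, at about (225,188), are in crop b; its edge line runs (153,120)-(176,282).

Run:
```python
from h import *
np.set_printoptions(precision=4,suppress=True)
A=lambda l:np.array(l)/3+[210-1/3,125-1/3]
B=lambda l:np.array(l)/4+[420-.375,210-.375]
S=onz('top',A([(29,162),(119,446),(383,360),(292,80)]),.077);print(S)
ex=(S[3]-S[0]+S[2]-S[1]); ex/=np.linalg.norm(ex); ey=(S[0]-S[1]+S[3]-S[2]); ey/=np.linalg.norm(ey)
print('lens',[np.linalg.norm(S[i]-S[i-1]) for i in range(4)],'angx',np.degrees(np.arctan2(ex[1],ex[0])),'angy-90',np.degrees(np.arctan2(ey[1],ey[0]))-90)
c=S.mean(0); print('slab center',c)
th=np.arctan2(ex[1],ex[0])
# slab outer x -100..85
o=c+7.5e-3*ex; print('origin',o, 'th',th)
R=np.array([[np.cos(th),-np.sin(th)],[np.sin(th),np.cos(th)]])
F=onz('top',A([(78,188),(148,420),(302,118)]),.065); print('field corners in slab',(F-o)[:,:2]@R)
C=onz('top',A([(196,190),(271,203),(213,263),(288,270),(236,323)]),.074); print('chips in slab',(C-o)[:,:2]@R)
T=onz('top',A([(433,38),(535,338),(373,393)]),.026);print('tray in slab',(T-o)[:,:2]@R)
M=onz('top',B([(40,115),(268,38),(350,268),(122,346)]),.006);print('mat c',M.mean(0),'sides',[np.linalg.norm(M[i]-M[i-1]) for i in range(4)])
G=onz('top',B([(197,147),(243,142),(252,228),(207,235)]),.088);print('grip',G,G.mean(0),np.linalg.norm(G[1]-G[0]),np.linalg.norm(G[2]-G[1]))
E_=onz('top',B([(153,120),(176,282)]),.009);d=E_[1]-E_[0];print('edge',E_,np.linalg.norm(d),np.degrees(np.arctan2(d[1],d[0])))
s=get_image('side')
cv2.imwrite('pics/c.png',cv2.resize(s[140:205,305:385],None,fx=8,fy=8,interpolation=cv2.INTER_CUBIC))
cv2.imwrite('pics/d.png',cv2.resize(s[200:320,230:365],None,fx=5,fy=5,interpolation=cv2.INTER_CUBIC)[:,:675])
```

```text
[[0.6352 0.2414 0.077 ]
 [0.4448 0.1821 0.077 ]
 [0.4988 0.0076 0.077 ]
 [0.6891 0.0649 0.077 ]]
lens [np.float64(0.18452959857284199), np.float64(0.19946443865713295), np.float64(0.18263472480137308), np.float64(0.1987753816274636)] angx -72.91655346204882 angy-90 -72.99281113243562
slab center [0.567 0.124 0.077]
origin [0.5692 0.1168 0.077 ] th -1.2726339371192221
field corners in slab [[-0.0745  0.0757]
 [-0.0765 -0.0883]
 [ 0.0843  0.0753]]
chips in slab [[ 0.0007  0.0481]
 [ 0.0458  0.0243]
 [-0.0035 -0.0025]
 [ 0.0426 -0.0224]
 [-0.0012 -0.0456]]
tray in slab [[ 0.1938  0.111 ]
 [ 0.1934 -0.1135]
 [ 0.0743 -0.1152]]
mat c [ 0.4745 -0.2729  0.006 ] sides [np.float64(0.1280777676642286), np.float64(0.12923512666713177), np.float64(0.1281315541737418), np.float64(0.1278698018574793)]
grip [[ 0.4904 -0.2503  0.088 ]
 [ 0.4925 -0.273   0.088 ]
 [ 0.4502 -0.2753  0.088 ]
 [ 0.4471 -0.2531  0.088 ]] [ 0.47   -0.2629  0.088 ] 0.022837253490231847 0.04238066727777134
edge [[ 0.5122 -0.2517  0.009 ]
 [ 0.4266 -0.2597  0.009 ]] 0.08592660447771701 -174.62307791298625
```

View pics/c.png

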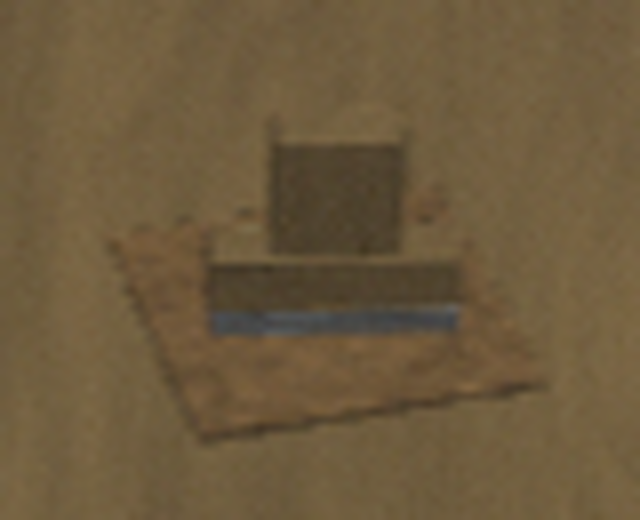

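Run:
```python
from h import *
np.set_printoptions(precision=4,suppress=True)
C=lambda l:np.array(l)/8+[305-.44,140-.44]
P=onz('side',C([(210,335),(460,330)]),.006);d=P[0]-P[1];print(P,np.linalg.norm(d),np.degrees(np.arctan2(d[1],d[0])),P.mean(0))
P=onz('side',C([(272,143),(406,143)]),.088);d=P[0]-P[1];print(P,np.linalg.norm(d),np.degrees(np.arctan2(d[1],d[0])),P.mean(0))
s=get_state();R=s['tool_rot'];print(s['eef_pos'],R.T@(np.array([.469,-.265,.2])-s['eef_pos']))
```

```text
[[ 0.5138 -0.247   0.006 ]
 [ 0.4236 -0.255   0.006 ]] 0.09056260319687139 5.044254764760887 [ 0.4687 -0.251   0.006 ]
[[ 0.4925 -0.2466  0.088 ]
 [ 0.4462 -0.2491  0.088 ]] 0.046380286027966976 3.1010024806753558 [ 0.4694 -0.2479  0.088 ]
[0.1412 0.5826 0.244 ] [-0.5183 -0.7465  0.045 ]
```

```bash
cat >> h.py <<'E'
def go(p,ang=None,q=True):
    "tool shift (cm) to world point p, and yaw (deg) to bring tool y to world angle ang"
    s=get_state();R=s['tool_rot'];d=R.T@(np.array(p)-s['eef_pos'])*100
    a=np.degrees(np.arctan2(R[1,1],R[0,1]))
    print('t',s['t'],'pos',s['eef_pos'].round(4),'yang',a.round(2),'F',s['force'].round(2),'M',s['torque'].round(2),'w',round(s['width'],4),'->',d.round(2),None if ang is None else round(-(ang-a),2))
E
python3 -c "
from h import *
go([.42,.2,.30]);go([.469,-.263,.14],94.5)
print(onz('top',[[122,253]],.15))"
```

```text
t 0.15 pos [0.1412 0.5826 0.244 ] yang 76.38 F [ 0.43 -0.46 -0.06] M [0. 0. 0.] w 0.0882 -> [-36.11 -30.63  -5.56] None
t 0.15 pos [0.1412 0.5826 0.244 ] yang 76.38 F [ 0.43 -0.46 -0.06] M [0. 0. 0.] w 0.0882 -> [-51.78 -74.45  10.5 ] -18.12
[[0.48243988 0.40706766 0.15      ]]
```

Emit:
move_arm(commands=[[-6,-3,-5.5,0],[-36,-30.5,-5.5,0],[-36,-30.5,-5.5,0],[-36,-30.5,-5.5,0],[-36,-30.5,-5.5,0],[-36,-30.5,-5.5,0],[-36,-30.5,-5.5,0],[-36,-30.5,-5.5,0],[-51.8,-74.4,0,-18],[-51.8,-74.4,0,-18]], grip=8.78)

```text
t: 1.4
eef_pos: [0.4323, 0.0905, 0.2865]
tool_rot: [[-0.998, -0.07, 0.0], [-0.07, 0.998, 0.0], [-0.0, -0.0, -1.0]]
force: [0.4, -0.2, -0.5]
width: 0.0877
grip_force: 0.0
```

```bash
python3 -c "
from h import *
go([.469,-.263,.14],94.5)"
```

```text
t 1.4 pos [0.4323 0.0905 0.2865] yang 94.04 F [ 0.39 -0.18 -0.5 ] M [ 0.02 -0.    0.01] w 0.0877 -> [ -1.16 -35.52  14.65] -0.46
```

Emit:
move_arm(commands=[[-1.2,-35.5,14,-0.5],[-1.2,-35.5,14,-0.5],[-1.2,-35.5,14,-0.5],[-1.2,-35.5,14,-0.5],[-1.2,-35.5,14,-0.5],[-1.2,-35.5,14,-0.5],[-1.2,-35.5,14,-0.5],[-1.2,-35.5,14,-0.5],[-1.2,-35.5,14,-0.5]])

```text
t: 2.52
eef_pos: [0.467, -0.2599, 0.1471]
tool_rot: [[-0.997, -0.075, -0.0], [-0.075, 0.997, 0.0], [0.0, 0.0, -1.0]]
force: [0.1, 0.1, -0.2]
width: 0.0876
grip_force: 0.0
```

```bash
python3 -c "
from h import *
go([.469,-.263,.059],94.5)"
```

```text
t 2.525 pos [ 0.467  -0.2599  0.1471] yang 94.31 F [ 0.12  0.1  -0.2 ] M [ 0.02 -0.01 -0.02] w 0.0876 -> [-0.18 -0.33  8.81] -0.19
```

Emit:
move_arm(commands=[[-0.2,-0.3,4.5,0],[-0.2,-0.3,8.8,0],[-0.2,-0.3,8.8,0],[-0.2,-0.3,8.8,0]])

```text
t: 3.02
eef_pos: [0.4702, -0.2638, 0.0602]
tool_rot: [[-0.997, -0.075, 0.001], [-0.075, 0.997, -0.001], [-0.001, -0.001, -1.0]]
force: [0.4, -0.3, -0.4]
width: 0.0875
grip_force: 0.0
```

```bash
python3 -c "
from h import *
go([.469,-.263,.059],94.5)"
```

```text
t 3.025 pos [ 0.4702 -0.2638  0.0602] yang 94.31 F [ 0.37 -0.31 -0.4 ] M [ 0.03  0.01 -0.02] w 0.0875 -> [0.11 0.09 0.12] -0.19
```

Now I'll close the gripper, then lift.

Emit:
move_arm(commands=[[0,0,0,0],[0,0,0,0],[0,0,0,0],[0,0,0,0],[0,0,0,0],[0,0,0,0],[0,0,0,0],[0,0,0,0]], grip=0, force=55)

```text
t: 4.03
eef_pos: [0.4692, -0.2641, 0.0586]
tool_rot: [[-0.997, -0.074, -0.0], [-0.074, 0.997, 0.0], [0.0, 0.0, -1.0]]
force: [0.2, 0.6, 0.5]
width: 0.0241
grip_force: 54.9
```

Emit:
move_arm(commands=[[0,0,-4,0],[0,0,-10,0],[0,0,-15,0],[0,0,-15,0],[0,0,-15,0]])

```text
t: 4.65
eef_pos: [0.4685, -0.2637, 0.2076]
tool_rot: [[-0.997, -0.074, -0.001], [-0.074, 0.997, 0.001], [0.001, 0.001, -1.0]]
force: [0.5, 0.6, -3.3]
width: 0.024
grip_force: 54.9
```

```bash
python3 -c "
from h import *
ex=np.array([np.cos(-1.2726),np.sin(-1.2726)]);ey=np.array([-ex[1],ex[0]])
o=np.array([.5692,.1168]);th=np.degrees(-1.2726)
for y in (.026,-.026):
  p=o-.055*ex+y*ey;print(p);go([*p,.16],th+180)
cv2.imwrite('pics/e.png',cv2.resize(get_image('side')[60:220,270:430],None,fx=3.5,fy=3.5))
"
```

```text
[0.57789375 0.17701145]
t 4.65 pos [ 0.4685 -0.2637  0.2076] yang 94.24 F [ 0.48  0.56 -3.29] M [0.04 0.03 0.01] w 0.024 -> [-14.17  43.13   4.78] -12.84
[0.52818862 0.16173403]
t 4.65 pos [ 0.4685 -0.2637  0.2076] yang 94.24 F [ 0.48  0.56 -3.29] M [0.04 0.03 0.01] w 0.024 -> [-9.1  41.98  4.79] -12.84
```

View pics/e.png

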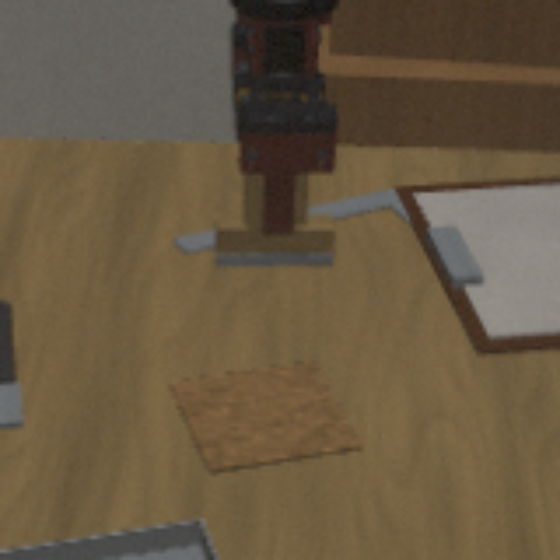

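The scraper is held upright and centred in the fingers. Next I'll carry it to a point above the walled end for the first lane.

```bash
cat >> h.py <<'E'
ex=np.array([np.cos(-1.2726),np.sin(-1.2726)]);ey=np.array([-ex[1],ex[0]]);o=np.array([.5692,.1168]);th=np.degrees(-1.2726)+180
def sl(x,y,z): go([*(o+x*ex+y*ey),z],th)
def st():
    s=get_state();v=s['eef_pos'][:2]-o;print('slab xy',(v@ex).round(4),(v@ey).round(4),'z',s['eef_pos'][2].round(4),'F',s['force'].round(2),'M',s['torque'].round(2),'t',s['t'])
E
python3 -c "
from h import *
sl(-.052,.023,.17)"
```

```text
t 4.7 pos [ 0.4681 -0.2633  0.2069] yang 94.24 F [-0.13 -0.32 -3.46] M [-0.02 -0.   -0.  ] w 0.0237 -> [-13.99  42.74   3.74] -12.85
```

Emit:
move_arm(commands=[[-14,42.7,0,-12.8],[-14,42.7,0,-12.8],[-14,42.7,0,-12.8],[-14,42.7,0,-12.8],[-14,42.7,0,-12.8],[-14,42.7,0,-12.8],[-14,42.7,0,-12.8],[-14,42.7,3.7,-12.8],[-14,42.7,3.7,-12.8],[-14,42.7,3.7,-12.8]])

```text
t: 5.95
eef_pos: [0.5765, 0.171, 0.1708]
tool_rot: [[-0.956, -0.293, -0.003], [-0.293, 0.956, -0.001], [0.003, -0.0, -1.0]]
force: [0.9, 0.0, -2.1]
width: 0.0238
grip_force: 54.9
```

```bash
python3 -c "
from h import *
st();sl(-.052,.023,.125);st()
im=get_image('top');cv2.imwrite('pics/f.png',cv2.resize(im[125:285,210:400],None,fx=3.5,fy=3.5))"
```

```text
slab xy -0.0496 0.0229 z 0.1708 F [ 0.85  0.03 -2.13] M [ 0.06 -0.02 -0.06] t 5.95
t 5.95 pos [0.5765 0.171  0.1708] yang 107.02 F [ 0.85  0.03 -2.13] M [ 0.06 -0.02 -0.06] w 0.0238 -> [-0.02  0.24  4.58] -0.07
slab xy -0.0496 0.0229 z 0.1708 F [ 0.85  0.03 -2.13] M [ 0.06 -0.02 -0.06] t 5.95
```

View pics/f.png

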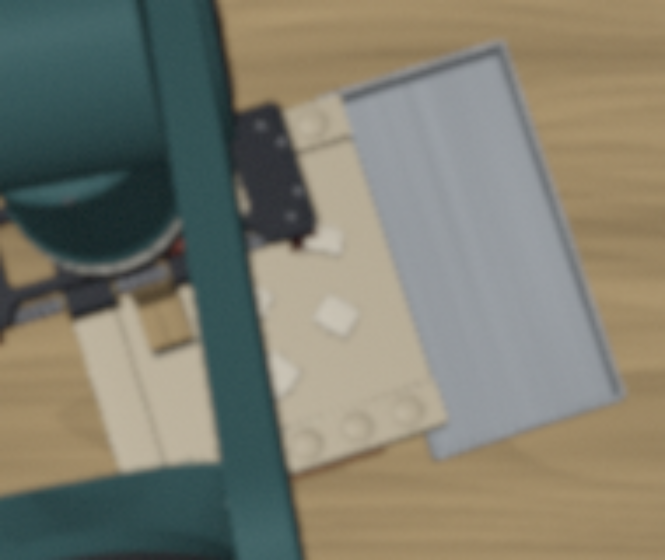

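The arm hides most of the scraper, but the front corner of its foot shows at (192,345) in the crop, clear of the end border and the chips.

Emit:
move_arm(commands=[[0,0.1,2,0],[0,0.1,4,0],[0,0.1,4.4,0],[0,0.1,4.4,0]])

```text
t: 6.5
eef_pos: [0.5776, 0.1722, 0.1285]
tool_rot: [[-0.956, -0.292, 0.001], [-0.292, 0.956, 0.0], [-0.001, -0.0, -1.0]]
force: [-0.6, 0.9, -1.6]
width: 0.0239
grip_force: 54.9
```

```bash
python3 -c "
from h import *
st()
p=onz('top',[[264.7,223.4]],.15)[0,:2]-o;print(p@ex,p@ey)"
```

```text
slab xy -0.0505 0.0243 z 0.1285 F [-0.59  0.89 -1.62] M [ 0.05 -0.06  0.04] t 6.5
-0.03836259128805595 -0.02572627637548171
```

Emit:
move_arm(commands=[[-0.1,0,0.5,0],[-0.2,0,0.9,0],[-0.2,0,0.9,0],[-0.2,0,0.9,0]])

```text
t: 7.0
eef_pos: [0.579, 0.1736, 0.1187]
tool_rot: [[-0.956, -0.293, -0.0], [-0.293, 0.956, -0.0], [0.0, -0.0, -1.0]]
force: [-0.3, -0.1, -2.3]
width: 0.0241
grip_force: 54.9
```

Emit:
move_arm(commands=[[0,0,0.1,0],[0,0,0.2,0],[0,0,0.2,0],[0,0,0.2,0]])

```text
t: 7.5
eef_pos: [0.5791, 0.1736, 0.1176]
tool_rot: [[-0.956, -0.293, 0.0], [-0.293, 0.956, -0.0], [-0.0, -0.0, -1.0]]
force: [-0.9, -0.6, 5.3]
width: 0.024
grip_force: 54.9
```

```bash
python3 -c "
from h import *
st()"
```

```text
slab xy -0.0513 0.0262 z 0.1176 F [-0.92 -0.61  5.35] M [-0.    0.5   0.02] t 7.5
```

Emit:
move_arm(commands=[[0,0,0.05,0],[0,0,0.05,0],[0,0,0.05,0]])

```text
t: 7.88
eef_pos: [0.5792, 0.1736, 0.1175]
tool_rot: [[-0.956, -0.293, 0.001], [-0.293, 0.956, 0.0], [-0.001, -0.0, -1.0]]
force: [-3.2, -0.5, 7.5]
width: 0.0236
grip_force: 54.9
```

```bash
python3 -c "
from h import *
st()"
```

```text
slab xy -0.0514 0.0262 z 0.1175 F [-3.15 -0.46  7.47] M [-0.09  0.74  0.01] t 7.875
```

Emit:
move_arm(commands=[[0,0,0.05,0],[0,0,0.05,0],[0,0,0.05,0]])

```text
t: 8.25
eef_pos: [0.5792, 0.1736, 0.1171]
tool_rot: [[-0.956, -0.293, 0.001], [-0.293, 0.956, 0.0], [-0.001, -0.0, -1.0]]
force: [-3.5, 0.1, 8.8]
width: 0.024
grip_force: 54.9
```

```bash
python3 -c "
from h import *
st()"
```

```text
slab xy -0.0513 0.0262 z 0.1171 F [-3.48  0.14  8.75] M [-0.09  0.69 -0.03] t 8.25
```

Emit:
move_arm(commands=[[0,-0.3,0.05,0],[0,-0.6,0.05,0],[0,-0.9,0.05,0],[0,-1.2,0.05,0]])

```text
t: 8.75
eef_pos: [0.5832, 0.164, 0.1169]
tool_rot: [[-0.956, -0.292, 0.002], [-0.292, 0.956, 0.003], [-0.003, 0.003, -1.0]]
force: [-1.3, 6.8, 9.2]
width: 0.0236
grip_force: 54.9
```

```bash
python3 -c "
from h import *
st()"
```

```text
slab xy -0.041 0.0273 z 0.1169 F [-1.28  6.78  9.18] M [ 1.24  0.82 -0.23] t 8.75
```

Emit:
move_arm(commands=[[0,-0.3,0,0],[0,-0.6,0.03,0],[0.05,-0.9,0.05,0],[0.05,-1.2,0.05,0]])

```text
t: 9.25
eef_pos: [0.5868, 0.1526, 0.1166]
tool_rot: [[-0.956, -0.292, 0.003], [-0.292, 0.956, 0.004], [-0.004, 0.003, -1.0]]
force: [-1.7, 7.9, 9.7]
width: 0.0236
grip_force: 54.9
```

```bash
python3 -c "
from h import *
st()"
```

```text
slab xy -0.0291 0.0273 z 0.1166 F [-1.67  7.95  9.7 ] M [ 1.39  0.78 -0.2 ] t 9.25
```

Net pressure is about 12.3 N and steady. I'll continue with longer strokes.

Emit:
move_arm(commands=[[0,-0.3,0,0],[0,-0.6,0,0],[0,-0.9,0.02,0],[0,-1.2,0.02,0],[0,-1.5,0.03,0],[0,-1.8,0.03,0]])

```text
t: 10.0
eef_pos: [0.5919, 0.1355, 0.1163]
tool_rot: [[-0.956, -0.292, 0.003], [-0.292, 0.956, 0.004], [-0.004, 0.003, -1.0]]
force: [-1.4, 7.7, 11.1]
width: 0.0241
grip_force: 54.9
```

```bash
python3 -c "
from h import *
st()"
```

```text
slab xy -0.0112 0.0272 z 0.1163 F [-1.43  7.72 11.1 ] M [ 1.4   0.73 -0.23] t 10.0
```

Emit:
move_arm(commands=[[0,-0.3,-0.02,0],[0,-0.6,-0.02,0],[0,-0.9,-0.02,0],[0,-1.2,-0.02,0],[0,-1.5,-0.02,0],[0,-1.8,-0.02,0]])

```text
t: 10.75
eef_pos: [0.5971, 0.1182, 0.1165]
tool_rot: [[-0.956, -0.292, 0.003], [-0.292, 0.956, 0.004], [-0.004, 0.003, -1.0]]
force: [-1.7, 8.0, 9.8]
width: 0.0235
grip_force: 54.9
```

```bash
python3 -c "
from h import *
st()"
```

```text
slab xy 0.0069 0.0271 z 0.1165 F [-1.67  7.96  9.85] M [ 1.4   0.79 -0.23] t 10.75
```

Emit:
move_arm(commands=[[0,-0.3,0,0],[0,-0.6,0,0],[0,-0.9,0.01,0],[0,-1.2,0.01,0],[0,-1.5,0.01,0],[0,-1.8,0.01,0],[0,-2.1,0.01,0],[0,-2.4,0.01,0]])

```text
t: 11.75
eef_pos: [0.6041, 0.0952, 0.1164]
tool_rot: [[-0.956, -0.292, 0.002], [-0.292, 0.956, 0.004], [-0.003, 0.003, -1.0]]
force: [-2.1, 7.9, 10.6]
width: 0.0239
grip_force: 54.9
```

```bash
python3 -c "
from h import *
st()"
```

```text
slab xy 0.0309 0.027 z 0.1164 F [-2.13  7.91 10.59] M [ 1.47  0.8  -0.24] t 11.75
```

Emit:
move_arm(commands=[[0,-0.3,0,0],[0,-0.6,0,0],[0,-0.9,0,0],[0,-1.2,0,0],[0,-1.5,0,0],[0,-1.8,0,0],[0,-2.1,0,0],[0,-2.4,0,0]])

```text
t: 12.75
eef_pos: [0.6111, 0.0722, 0.1163]
tool_rot: [[-0.956, -0.292, 0.002], [-0.292, 0.956, 0.004], [-0.003, 0.003, -1.0]]
force: [-1.8, 7.7, 10.3]
width: 0.0239
grip_force: 54.9
```

```bash
python3 -c "
from h import *
st()"
```

```text
slab xy 0.0549 0.0269 z 0.1163 F [-1.78  7.74 10.27] M [ 1.44  0.81 -0.21] t 12.75
```

Emit:
move_arm(commands=[[0,-0.3,0,0],[0,-0.6,0,0],[0,-0.9,0,0],[0,-1.2,0,0],[0,-1.5,0,0],[0,-1.8,0,0],[0,-2.1,0,0],[0,-2.4,0,0]])

```text
t: 13.75
eef_pos: [0.6179, 0.0492, 0.1163]
tool_rot: [[-0.956, -0.292, 0.002], [-0.292, 0.956, 0.003], [-0.003, 0.003, -1.0]]
force: [-2.5, 7.2, 10.2]
width: 0.0241
grip_force: 54.9
```

```bash
python3 -c "
from h import *
st()"
```

```text
slab xy 0.079 0.0267 z 0.1163 F [-2.49  7.18 10.2 ] M [ 1.39  0.86 -0.15] t 13.75
```

Emit:
move_arm(commands=[[0,-0.3,0,0],[0,-0.6,0,0],[0,-0.9,-0.05,0],[0,-1.2,-0.1,0],[0,-1.4,-0.15,0],[0,-1.4,-0.4,0],[0,-1.4,-1.5,0],[0,-1.4,-4,0],[0,-1.4,-5,0],[0,-1.4,-5,0]])

```text
t: 15.0
eef_pos: [0.6219, 0.0337, 0.1653]
tool_rot: [[-0.956, -0.293, 0.002], [-0.293, 0.956, -0.0], [-0.002, -0.001, -1.0]]
force: [0.4, -0.3, -2.4]
width: 0.0237
grip_force: 54.9
```

```bash
python3 -c "
from h import *
st();sl(-.048,-.025,.17)
im=get_image('side');cv2.imwrite('pics/g.png',cv2.resize(im[190:320,225:370],None,fx=4,fy=4))"
```

```text
slab xy 0.095 0.026 z 0.1653 F [ 0.35 -0.33 -2.37] M [ 0.08 -0.03  0.04] t 15.0
t 15.0 pos [0.6219 0.0337 0.1653] yang 107.04 F [ 0.35 -0.33 -2.37] M [ 0.08 -0.03  0.04] w 0.0237 -> [ 5.11 14.29 -0.49] -0.04
```

View pics/g.png

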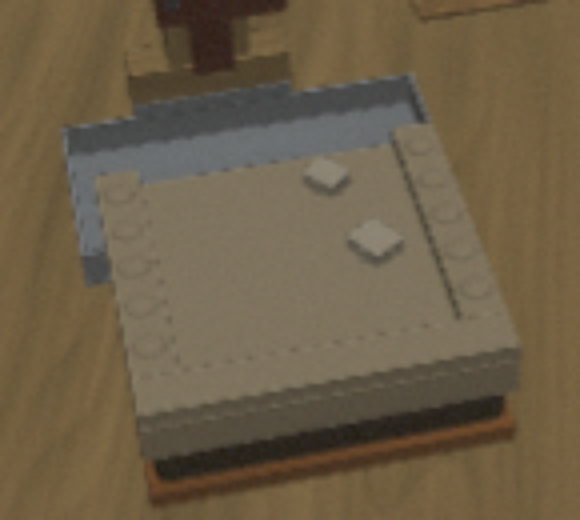

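Three chips have left the panel. Two remain in the other lane, at (326,175) and (376,240) in the crop. Now for the second lane.

Emit:
move_arm(commands=[[5.1,14.2,0,0],[5.1,14.2,0,0],[5.1,14.2,0,0],[5.1,14.2,0,0],[5.1,14.2,2,0],[5.1,14.2,3.8,0],[5.1,14.2,4.3,0],[5.1,14.2,4.3,0]])

```text
t: 16.05
eef_pos: [0.5313, 0.1539, 0.1211]
tool_rot: [[-0.956, -0.292, -0.001], [-0.292, 0.956, -0.0], [0.001, -0.0, -1.0]]
force: [0.5, 0.2, -2.7]
width: 0.0236
grip_force: 54.9
```

```bash
python3 -c "
from h import *
st();sl(-.048,-.025,.1190)"
```

```text
slab xy -0.0466 -0.0253 z 0.1211 F [ 0.46  0.17 -2.72] M [ 0.08  0.02 -0.01] t 16.05
t 16.05 pos [0.5313 0.1539 0.1211] yang 107.0 F [ 0.46  0.17 -2.72] M [ 0.08  0.02 -0.01] w 0.0236 -> [-0.03  0.14  0.21] -0.08
```

Emit:
move_arm(commands=[[0,0.1,0.15,0],[0,0.1,0.3,0],[0,0.1,0.4,0],[0,0.1,0.4,0],[0,0.1,0.4,0]])

```text
t: 16.68
eef_pos: [0.5308, 0.1556, 0.1176]
tool_rot: [[-0.956, -0.293, 0.0], [-0.293, 0.956, -0.0], [-0.0, -0.0, -1.0]]
force: [0.1, 0.0, -1.4]
width: 0.0239
grip_force: 54.9
```

```bash
python3 -c "
from h import *
st()"
```

```text
slab xy -0.0484 -0.0253 z 0.1176 F [ 0.1   0.01 -1.44] M [ 0.05  0.06 -0.02] t 16.675
```

Emit:
move_arm(commands=[[0,0,0.1,0],[0,0,0.15,0],[0,0,0.15,0],[0,0,0.15,0]])

```text
t: 17.18
eef_pos: [0.5309, 0.1556, 0.1172]
tool_rot: [[-0.956, -0.293, 0.001], [-0.293, 0.956, -0.0], [-0.001, -0.0, -1.0]]
force: [-2.6, -0.7, 8.9]
width: 0.0237
grip_force: 54.9
```

```bash
python3 -c "
from h import *
st()"
```

```text
slab xy -0.0483 -0.0253 z 0.1172 F [-2.62 -0.72  8.85] M [-0.1   0.7  -0.07] t 17.175
```

Emit:
move_arm(commands=[[0,-0.3,0.03,0],[0,-0.6,0.05,0],[0,-0.9,0.05,0],[0,-1.2,0.06,0],[0,-1.5,0.07,0],[0,-1.8,0.07,0]])

```text
t: 17.92
eef_pos: [0.5367, 0.1401, 0.1168]
tool_rot: [[-0.956, -0.292, 0.002], [-0.292, 0.956, 0.003], [-0.003, 0.003, -1.0]]
force: [-1.1, 7.3, 8.9]
width: 0.0241
grip_force: 54.9
```

```bash
python3 -c "
from h import *
st()"
```

```text
slab xy -0.0319 -0.0242 z 0.1168 F [-1.1   7.27  8.9 ] M [ 1.3   0.8  -0.17] t 17.925
```

Emit:
move_arm(commands=[[0,-0.3,0.02,0],[0,-0.6,0.03,0],[0,-0.9,0.04,0],[0,-1.2,0.04,0],[0,-1.5,0.04,0],[0,-1.8,0.04,0],[0,-2.1,0.04,0],[0,-2.4,0.04,0]])

```text
t: 18.92
eef_pos: [0.5438, 0.1173, 0.1165]
tool_rot: [[-0.957, -0.292, 0.002], [-0.292, 0.957, 0.003], [-0.003, 0.003, -1.0]]
force: [-1.7, 7.6, 10.7]
width: 0.0237
grip_force: 54.9
```

```bash
python3 -c "
from h import *
st()"
```

```text
slab xy -0.0079 -0.0241 z 0.1165 F [-1.67  7.56 10.74] M [ 1.39  0.77 -0.25] t 18.925
```

Net pressure is about 13.2 N.

Emit:
move_arm(commands=[[0,-0.3,-0.01,0],[0,-0.6,-0.01,0],[0,-0.9,-0.01,0],[0,-1.2,-0.01,0],[0,-1.5,-0.01,0],[0,-1.8,-0.01,0],[0,-2.1,-0.01,0],[0,-2.4,-0.01,0],[0,-2.7,-0.01,0],[0,-3.0,-0.01,0]])

```text
t: 20.18
eef_pos: [0.5525, 0.0885, 0.1165]
tool_rot: [[-0.956, -0.292, 0.002], [-0.292, 0.956, 0.003], [-0.003, 0.003, -1.0]]
force: [-0.9, 7.3, 9.8]
width: 0.0238
grip_force: 54.9
```

```bash
python3 -c "
from h import *
st()"
```

```text
slab xy 0.0221 -0.0243 z 0.1165 F [-0.88  7.31  9.84] M [ 1.41  0.76 -0.26] t 20.175
```

Emit:
move_arm(commands=[[0,-0.3,0,0],[0,-0.6,0,0],[0,-0.9,0,0],[0,-1.2,0,0],[0,-1.5,0,0],[0,-1.8,0,0],[0,-2.1,0,0],[0,-2.4,0,0],[0,-2.7,0,0],[0,-3.0,0,0]])

```text
t: 21.42
eef_pos: [0.5612, 0.0598, 0.1165]
tool_rot: [[-0.956, -0.292, 0.002], [-0.292, 0.956, 0.003], [-0.003, 0.003, -1.0]]
force: [-1.4, 7.1, 9.2]
width: 0.0236
grip_force: 54.9
```

```bash
python3 -c "
from h import *
st()"
```

```text
slab xy 0.0521 -0.0244 z 0.1165 F [-1.44  7.07  9.24] M [ 1.4   0.79 -0.21] t 21.425
```

Emit:
move_arm(commands=[[0,-0.3,0.01,0],[0,-0.6,0.02,0],[0,-0.9,0.02,0],[0,-1.2,0.02,0],[0,-1.5,0.02,0],[0,-1.8,0.02,0],[0,-2.1,0.02,0],[0,-2.4,0.02,0],[0,-2.7,0.02,0]])

```text
t: 22.55
eef_pos: [0.5689, 0.0339, 0.1163]
tool_rot: [[-0.956, -0.292, 0.001], [-0.292, 0.956, 0.003], [-0.002, 0.002, -1.0]]
force: [-2.0, 6.5, 10.6]
width: 0.0239
grip_force: 54.9
```

Emit:
move_arm(commands=[[0,-0.3,0,0],[0,-0.6,0,0],[0,-0.9,-0.05,0],[0,-1.2,-0.1,0],[0,-1.4,-0.15,0],[0,-1.4,-0.4,0],[0,-1.4,-1.5,0],[0,-1.4,-4,0],[0,-1.4,-8,0],[0,-1.4,-9,0]])

```text
t: 23.8
eef_pos: [0.5743, 0.0186, 0.2075]
tool_rot: [[-0.956, -0.293, 0.005], [-0.293, 0.956, -0.001], [-0.005, -0.002, -1.0]]
force: [0.0, 0.4, -2.9]
width: 0.0235
grip_force: 54.9
```

```bash
python3 -c "
from h import *
st();go([.4735,-.271,.17],94.5)
im=get_image('side');cv2.imwrite('pics/g2.png',cv2.resize(im[190:320,225:370],None,fx=4,fy=4))"
```

```text
slab xy 0.0954 -0.024 z 0.2075 F [ 0.05  0.45 -2.86] M [ 0.01 -0.04  0.03] t 23.8
t 23.8 pos [0.5743 0.0186 0.2075] yang 107.04 F [ 0.05  0.45 -2.86] M [ 0.01 -0.04  0.03] w 0.0235 -> [ 18.14 -24.73   3.72] 12.54
```

View pics/g2.png

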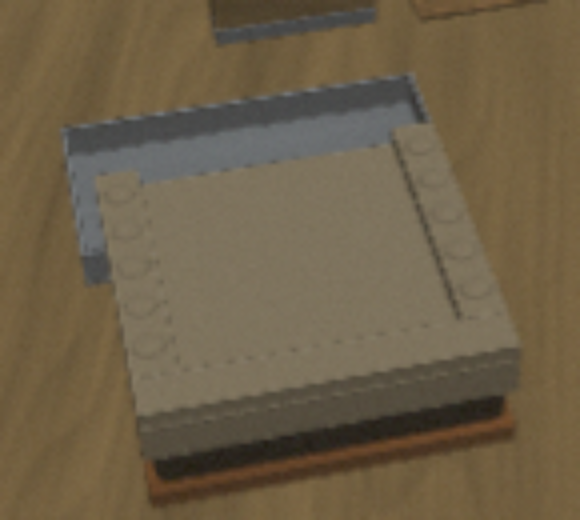

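The field is clear. Now I'll carry the scraper to the middle of the mat at (0.4745, -0.273).

Emit:
move_arm(commands=[[18.1,-24.9,0,12.5],[18.1,-24.9,0,12.5],[18.1,-24.9,0,12.5],[18.1,-24.9,0,12.5],[18.1,-24.9,0,12.5],[18.1,-24.9,3,12.5],[18.1,-24.9,8,12.5],[18.1,-24.9,12,12.5],[18.1,-24.9,12,12.5]])

```text
t: 24.98
eef_pos: [0.4693, -0.2701, 0.0811]
tool_rot: [[-0.997, -0.079, -0.007], [-0.079, 0.997, 0.005], [0.007, 0.006, -1.0]]
force: [0.9, 0.3, -2.8]
width: 0.0242
grip_force: 54.9
```

```bash
python3 -c "
from h import *
im=get_image('top');cv2.imwrite('pics/h.png',cv2.resize(im[125:285,300:400],None,fx=3.5,fy=3.5))
go([.4735,-.271,.0595],94.5)"
```

```text
t 25.025 pos [ 0.471  -0.2713  0.0832] yang 94.54 F [ 0.17  0.26 -2.24] M [ 0.03 -0.01 -0.03] w 0.0238 -> [-0.26 -0.    2.37] 0.04
```

View pics/h.png

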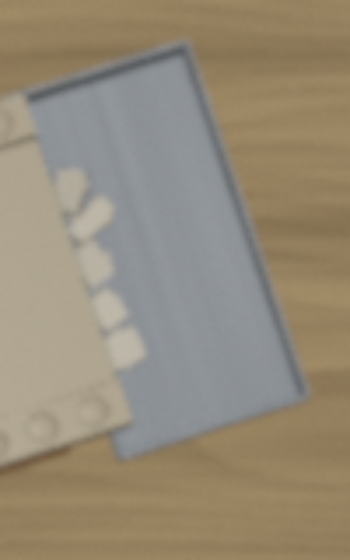

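All five chips lie in the tray, at about (70,188) to (127,347) in the crop. Next I'll set the scraper down.

Emit:
move_arm(commands=[[-0.1,0,1,0],[-0.2,0,1.9,0],[-0.2,0,2.2,0],[-0.2,0,2.35,0],[-0.2,0,2.4,0],[-0.2,0,2.4,0]])

```text
t: 25.78
eef_pos: [0.4746, -0.2723, 0.061]
tool_rot: [[-0.997, -0.079, 0.0], [-0.079, 0.997, -0.0], [-0.0, -0.0, -1.0]]
force: [0.0, -1.0, -2.9]
width: 0.0239
grip_force: 54.9
```

```bash
python3 -c "
from h import *
go([.4735,-.271,.0595],94.5)"
```

```text
t 25.775 pos [ 0.4746 -0.2723  0.061 ] yang 94.54 F [ 0.04 -0.96 -2.86] M [-0.02  0.01  0.02] w 0.0239 -> [0.1  0.13 0.15] 0.04
```

Emit:
move_arm(commands=[[0,0,0.1,0],[0,0,0.2,0],[0,0,0.25,0],[0,0,0.25,0],[0,0,0.25,0]])

```text
t: 26.4
eef_pos: [0.4745, -0.2722, 0.0586]
tool_rot: [[-0.997, -0.079, 0.0], [-0.079, 0.997, -0.0], [-0.0, -0.0, -1.0]]
force: [-1.8, 0.9, 4.4]
width: 0.0237
grip_force: 54.9
```

Emit:
move_arm(commands=[[0,0,-0.05,0],[0,0,-0.05,0],[0,0,-0.05,0],[0,0,-0.05,0],[0,0,-0.05,0],[0,0,-0.05,0],[0,0,-0.05,0],[0,0,-0.05,0]], grip=8)

```text
t: 27.4
eef_pos: [0.4745, -0.2722, 0.0588]
tool_rot: [[-0.997, -0.079, -0.0], [-0.079, 0.997, -0.0], [0.0, -0.0, -1.0]]
force: [0.3, -0.1, 0.5]
width: 0.0799
grip_force: 0.0
```

Emit:
move_arm(commands=[[0,0,-3,0],[0,0,-7,0],[0,0,-12,0],[0,0,-16,0],[0,0,-16,0],[0,0,-16,0]])

```text
t: 28.15
eef_pos: [0.474, -0.2718, 0.2181]
tool_rot: [[-0.997, -0.079, -0.001], [-0.079, 0.997, 0.0], [0.001, 0.001, -1.0]]
force: [-1.2, -0.1, -0.3]
width: 0.0803
grip_force: 0.0
```

```bash
python3 -c "
from h import *
st();im=get_image('side')
cv2.imwrite('pics/i.png',cv2.resize(im[60:300,230:410],None,fx=2.5,fy=2.5))"
```

```text
slab xy 0.3435 -0.2052 z 0.2181 F [-1.22 -0.06 -0.33] M [ 0.03 -0.01  0.01] t 28.15
```

View pics/i.png

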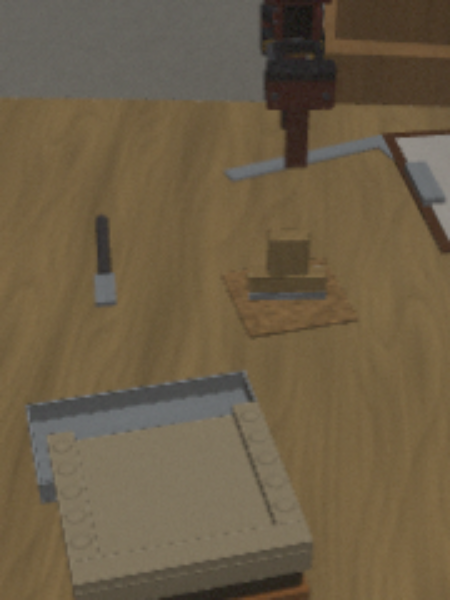

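The scraper stands upright on the mat at about (288,265) in the crop. The gripper is clear of it and the field is empty.

```bash
python3 -c "
from rig import *
print(job_done())"
```

```text
the job is handed in; nothing more can be done
None
```

I handed the job in at about 28 s: all five chips are in the tray after two wipes at roughly 11 to 14 N, the scraper stands released and upright on its mat, and the mallet, chisel and brush were never approached; no verdict was reported back.

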